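Hold the angle gauge at the pitch mark on an arched stud block

ROBOT

A 7-joint arm with a two-finger parallel gripper is mounted at the origin on the work surface. World frame = base frame: x ahead of the robot, y to its left, z up, the work surface at z = 0. Lengths are in m, angles in rad, forces in N, time in s.
With the tool pointing down it reaches from about 0.4 to 0.875 m from the base axis. Payload 19.3 kg.
Tool frame: the origin (TCP) lies on the centre line of the jaws, within the pads' length; the fingertips stand 11 mm ahead of it and the grasp point (between the pads) lies 8 mm behind it; y points along the fingers, x is the direction in which the jaws open and shut, and the axes are right-handed (so a half turn about y gives the same grasp; the last joint's range is limited). The gripper opens to 85 mm and grips with 20 to 120 N. Pads are 22 mm wide; open, the fingers measure 114 mm over their backs; the gripper's body (76 mm by 85 mm) begins 54 mm behind the grasp point. The pads swing forward as they close: fully open they stand 13 mm farther back than shut.
Start: joints at [1.213, 0.521, -0.036, 1.599, 0.021, 1.021, -0.113], TCP at [0.177, -0.599, 0.242] pointing down, gripper open.
Joint ranges: [-2.91, 2.91], [-0.3, 2.13], [-1.5, 1.42], [0.17, 2.43], [-1.26, 4.41], [0.16, 1.93], [-2.52, 2.52]. Speed limits (rad/s): [1.89, 1.89, 2.39, 2.39, 3.01, 3.01, 3.01].

INTERFACE

Orientations are given as [roll, pitch, yaw] about the fixed x, y, z axes, in that order (R = Rz(yaw) Ry(pitch) Rx(roll)).
In Python, from workcell import monitor, cams, bot gives the robot as it stands.
- The arm moves only by the tool send_rows, never from a script. Its argument "series" is text: rows parted by semicolons, each of 7 numbers parted by spaces: the turn, a rotation vector about the tool's x, y, z in rad, then the shift along the tool's x, y, z in mm, then the opening, from 0 (shut) to 1 (fully open). In form: ax ay az tx ty tz claw; .... A call has 1 to 20 rows; each row is the pose to reach, as a shift and turn from the pose commanded when the call began, along the tool's axes at that moment; what a row does not reach only later rows make up. A row lasts 1/12 s, in which the tool goes at most 41.7 mm and 7.16 degrees, less where a joint would pass 70% of its speed; a pose out of reach is approached as far as the arm can. A call with a gripper value outside its range is refused whole. The fingers move at their own pace and stop on an object; "force" is the grip in N (left out, the last holds). Time passes only in rows, so rows that repeat a pose let the fingers close. It gives the time, the measured TCP pose, the force and the opening at its end, in the units of the state.
- monitor.observe(): the state, without advancing time (a new reading comes with each control period).
- cams.grab_frame(name): name is "scene" or "top" or "wrist"; returns the picture (400x640x3 uint8, red, green, blue); there is no depth.
- cams.get_calibration(name): a dict with "mtx" (3x3 intrinsics, pixels), "origin" and "attitude" of the camera in the world. Camera axes: x right, y down, z forward; pixel columns grow to the right and rows downward; lengths in m; the calibration is good to about 2 mm. A picture is of the moment at which its call begins: read the wrist's pose just before it. get_calibration takes no time and is no camera call; for the wrist camera it gives the pose at the moment of the call.
- bot.job_done(): hands the job in, once; it reports no verdict.
The state is a dict: "clock": time; "qpos": joint angles; "qd": joint speeds; "joint_efforts": joint torques, N m; "position": TCP position; "tool_rot": TCP orientation; "force": force on the tool from outside, world axes, zero at the start; "moment": the same for the moment, N m; "grip_width": finger opening in m.
Only numpy, scipy, OpenCV 4.12 (cv2) and the standard library are available. Lean on these libraries where they do the work, as an engineer would, in place of code of your own. Each camera call takes 0.05 s, during which the arm holds its last target.

TASK

The angle gauge is still standing between the jaws of the small bench vise, where its pitch mark has just been set: pull the vise's sliding jaw open, then lift the gauge out. Stand it level, lengthwise on the crown of the wooden block with the arched top, and then rock it sideways along the arch until its swinging pointer comes to rest on the mark. Finish while holding it there, dial upright, foot resting on the block and pointer on the mark, so that the line can be pencilled in; the block and everything else on the bench stay where they lie.

Things in the scene. Friction and masses are not known exactly. Their poses are not given: they have to be found in the camera images.
- vise: small grey bench vise, fixed on the 3 mm thick green mat. Origin on its underside, under the middle of the gauge's seat; z up; +x from sliding jaw to fixed jaw, so the sliding jaw opens along its -x. Base x -82 to 58 mm, 84 mm wide (y). Bed the gauge stands on: 26 mm above the origin. Jaws 76 mm wide, tops 48 mm above the origin; sliding jaw's outer face at x = -38 mm
- jaw (a joint): how far the vise's sliding jaw is open, m: 0 = up against the gauge (its start), 0.045 = fully open. The quick release is already undone: it slides with about 3 N of drag, needs no turning and stays where it is left
- jaw_bar (a point): middle of the pull bar of the sliding jaw, 105 mm from the vise origin along its -x and 38 mm above its underside at the start; moves with the jaw; axes as the vise's. Level steel bar along the vise's y, 10 mm thick, 110 mm long, ball ends. A 22 mm hub and the 14 mm spindle sit at its middle: pinch it from above some 30 mm to one side, closing along the vise's x
- gauge: angle gauge, about 0.2 kg, upright in the vise at the start. Origin at the centre of its foot's underside; x out of the dial (at the start = the vise's +x), y along the foot, z up. Aluminium foot 84 (y) x 24 (x) x 12 mm; black body 72 mm wide with white dial, up to 92 mm; on it a grip head 44 (y) x 20 mm (x) from z = 90 to 132 mm, to be pinched front to back (along x)
- pointer (a joint): angle, rad, of the swinging pointer: black needle 50 mm long with a bob, hanging from a pivot on the dial 79 mm above the foot's underside. A lightly damped pendulum (settles in about 2 s), always plumb at rest: reads 0 with the gauge level; turning the gauge by +a about its own +x (its +y end rises, counter-clockwise facing the dial) makes it read +a
- mark (a joint): angle, rad, of the mark: a brass tab 6 mm wide on the dial's lower arc. Set between 0.15 and 0.35; same pivot, zero and sense as the pointer, so the pointer is on the mark when both read the same. It stays as set
- pointer_tip (a point): tip of the pointer, 50 mm from the pivot, 10 mm in front of the gauge's middle plane. Its z axis runs along the needle from tip to pivot
- mark_tip (a point): inner edge of the brass mark, 50 mm from the pivot, 10 mm in front of the gauge's middle plane. Its z axis runs from the mark to the pivot
- stud: wooden block with an arched top, loose on the mat, about 0.3 kg. Origin at the centre of its underside; y = its length, 150 mm; x = its width, 45 mm; z up. The top is an arc in the y-z plane, radius 100 mm, 55 mm high at the crown in the middle (arc centre 45 mm below the underside), 21 mm high at the ends. The gauge's foot grips the wood: rocked, it rolls on the arch
- joist: bystander: square wooden offcut with a flat top, 120 mm (y) x 45 mm (x) x 38 mm, origin at the centre of its underside
- marker_a: bystander: marker pen lying on the mat, 152 mm long (x) and 18 mm thick, origin under its middle
- marker_b: bystander: marker pen lying on the mat, 152 mm long (x) and 18 mm thick, origin under its middle
- marker_c: bystander: marker pen lying on the mat, 152 mm long (x) and 18 mm thick, origin under its middle
- glue: bystander: upright glue bottle with a nozzle, 48 mm in diameter, 113 mm high, origin at the centre of its underside
- jar: bystander: small paint jar, 48 mm in diameter, 55 mm high, origin at the centre of its underside
- strips: bystander: flat banded bundle of card strips, 190 mm (y) x 36 mm (x) x 8 mm, origin at the centre of its underside
- house: bystander: little card house, 60 mm (x) x 85 mm (y) x 80 mm high, origin at the centre of its underside

How it is judged:
On the way, in this order (a step that is already met when the one before it is completed fails the run):
1. the sliding jaw is pulled open by at least 15 mm while the gauge still stands in the vise (value of joint jaw above 0.015 m and z of gauge in the frame of vise below 0.034 m), for 0.1 s.
2. the gauge is lifted clear of the jaws (z of gauge in the frame of vise above 0.052 m and contact force between the fingers and gauge above 1 N), for 0.1 s.
3. held by the gripper, it stands about level (within 6 degrees) on the crown of the arched block (contact force between gauge and stud above 0.4 N and contact force between the fingers and gauge above 1 N and x of gauge in the frame of stud between -0.03 and 0.03 m and y of gauge in the frame of stud between -0.06 and 0.06 m and z of gauge in the frame of stud above 0.035 m and angle between gauge's own z axis and vertical below 0.105 rad), for 0.1 s.
4. rocked on the block, its pointer settles on the mark (contact force between gauge and stud above 0.4 N and contact force between the fingers and gauge above 1 N and x of gauge in the frame of stud between -0.03 and 0.03 m and y of gauge in the frame of stud between -0.06 and 0.06 m and z of gauge in the frame of stud above 0.035 m and angle between the z axis of pointer_tip and the z axis of mark_tip, either way round below 0.055 rad and velocity of joint pointer between -0.3 and 0.3 rad/s and angle between gauge's own x axis and vertical between 1.42 and 1.72 rad and angle between the x axis of gauge and the x axis of stud, either way round below 0.25 rad), for 0.5 s.
At the end, for the whole second after the job is handed in: Gripper still holding the gauge (over 1 N), foot on the arched block (over 0.4 N), within 30 mm across / 60 mm along of its middle and aligned within 0.25 rad; dial upright within 0.15 rad, pointer at rest within 0.055 rad of the mark; block moved under 25 mm; jaw open over 15 mm (all of step 4 and distance of stud from where it was at the start of the episode below 0.025 m and value of joint jaw above 0.015 m and angular speed of gauge below 0.1 rad/s); the arm keeps its last pose, push and grip.
It fails at once if a bystander is shifted by more than 30 mm (distance of any of joist, marker_a, marker_b, marker_c, glue, jar, strips, house from where it was at the start of the episode above 0.03 m).
It also fails if it takes over 58 s, if anything falls off the work surface, if the arm or the gripper's body presses on something with over 40 N, if the wrist force passes 120 N, or if a joint passes its speed limit or range.

## Working session

There is one attempt and no reset: what is moved stays moved. The work goes in short steps, Python scripts to look and compute and a tool call to move; the robot and the scene stay as the last step left them, time stands still between calls to the robot, and variables do not carry over. Pictures are saved under pics/ and viewed, and the job is handed in when it is done.

Besides the shell and the picture viewer there is one more tool, called after "Emit:" as name(argument=value, ...) on one line, values as JSON. send_rows: Moves the arm, as the interface text tells. Its arguments: {"type":"object","properties":{"series":{"type":"string"},"force":{"type":"number"}},"required":["series"]}

```bash
ls; mkdir -p pics; python3 - <<'E'
from workcell import monitor, cams, bot
import cv2
print(monitor.observe())
for n in ("scene","top","wrist"):
    c=cams.get_calibration(n); print(n,c)
    cv2.imwrite(f"pics/{n}0.png",cams.grab_frame(n)[:,:,::-1])
E
```

```text
pics
{'clock': 0.0, 'qpos': array([ 1.21278012,  0.52202681, -0.03631827,  1.5999959 ,  0.02119681,
        1.02108326, -0.11282271]), 'qd': array([-0.00050029, -0.00044408,  0.00239462,  0.00150265,  0.00054794,
       -0.00035297, -0.00117193]), 'joint_efforts': array([-1.35907725e-03, -9.27083087e+01,  1.97883256e+00, -3.69922578e+01,
        1.78392988e-02,  8.13479943e-03,  8.62449099e-06]), 'position': array([ 0.17728359, -0.59899825,  0.24172219]), 'tool_rot': array([-1.57087799e+00,  1.12549380e-03, -1.28302266e+00]), 'force': array([ 0.10750448, -0.43749997,  0.34263236]), 'moment': array([-0.04625483,  0.0122197 , -0.02219465]), 'grip_width': 0.08556498416547395}
scene {'mtx': array([[383.75618911,   0.        , 322.78686274],
       [  0.        , 383.75618911, 194.49343384],
       [  0.        ,   0.        ,   1.        ]]), 'origin': array([0.92060175, 0.47676671, 0.8511824 ]), 'attitude': array([-2.47318753, -0.01138292,  2.5419508 ])}
top {'mtx': array([[365.13171638,   0.        , 320.78690406],
       [  0.        , 365.13171638, 196.09174502],
       [  0.        ,   0.        ,   1.        ]]), 'origin': array([ 0.5328031 , -0.01199098,  1.22911551]), 'attitude': array([-3.08353599, -0.00567309, -1.58364323])}
wrist {'mtx': array([[349.77995786,   0.        , 318.11389727],
       [  0.        , 349.77995786, 205.66871012],
       [  0.        ,   0.        ,   1.        ]]), 'origin': array([ 0.24386606, -0.58048291,  0.37375999]), 'attitude': array([ 2.86268658e+00, -9.03125515e-05, -1.28251417e+00])}
```

View pics/scene0.png

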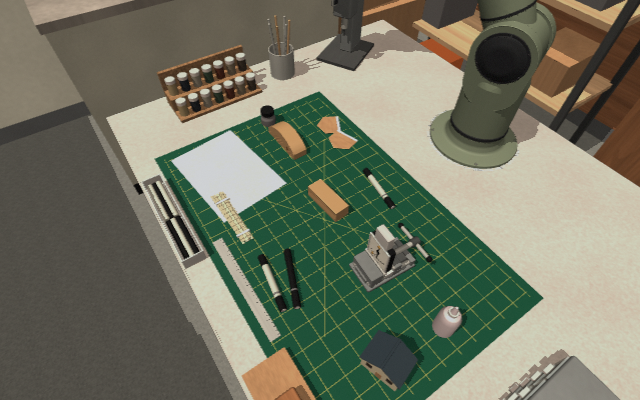

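View pics/top0.png

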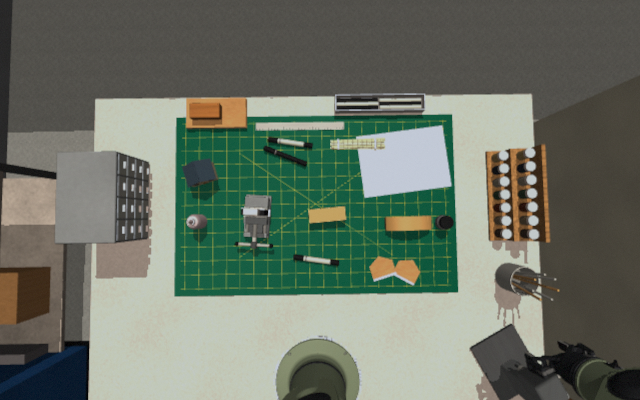

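View pics/wrist0.png

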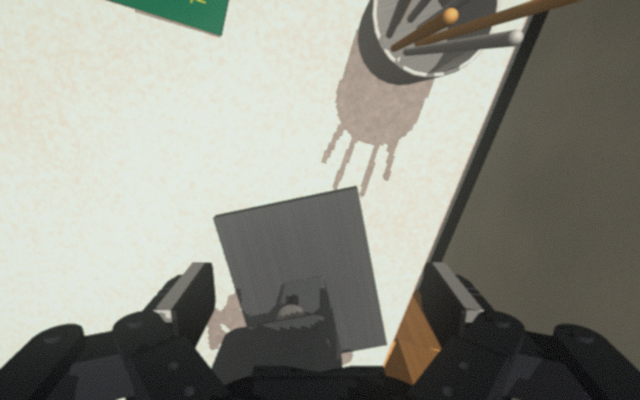

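```bash
cat > h.py <<'E'
import numpy as np, cv2
from scipy.spatial.transform import Rotation as R
from workcell import monitor, cams, bot
def rot(a): return R.from_euler('xyz',a).as_matrix()
def ray(c,u,v):
    d=np.linalg.inv(c['mtx'])@np.array([u,v,1.0]); return c['origin'], rot(c['attitude'])@d
def onz(c,u,v,z):
    o,d=ray(c,u,v); return o+d*(z-o[2])/d[2]
def proj(c,P):
    p=rot(c['attitude']).T@(np.array(P)-c['origin']); q=c['mtx']@p; return q[:2]/q[2]
def crop(src,dst,x0,y0,x1,y1,s):
    im=src[y0:y1,x0:x1]; cv2.imwrite(dst,cv2.resize(im,None,fx=s,fy=s,interpolation=cv2.INTER_CUBIC))
E
python3 - <<'E'
from h import *
t=cv2.imread('pics/top0.png');s=cv2.imread('pics/scene0.png')
crop(t,'pics/c1.png',220,180,300,260,7)
crop(t,'pics/c2.png',370,190,470,250,8)
crop(s,'pics/c3.png',330,210,450,300,6)
crop(s,'pics/c4.png',250,90,320,170,7)
E
```

```text
(no output)
```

View pics/c1.png

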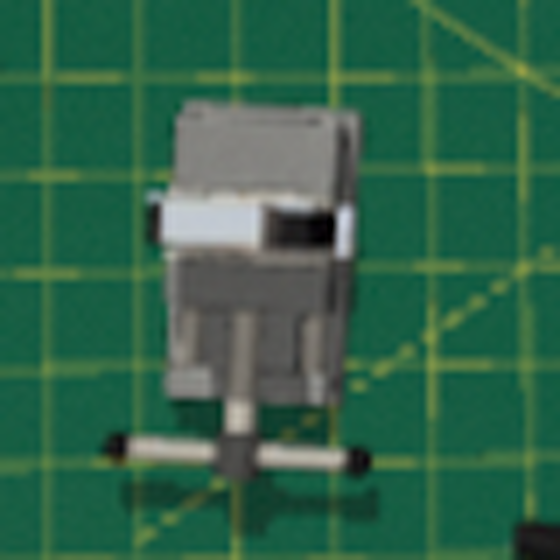

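View pics/c2.png

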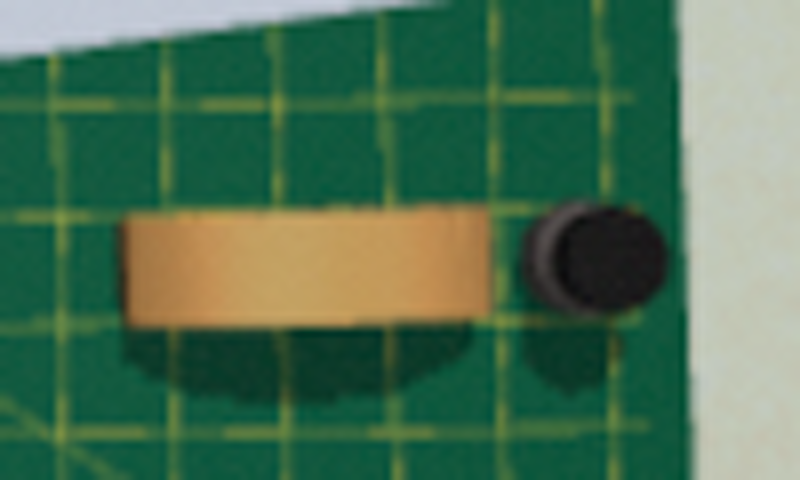

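View pics/c3.png

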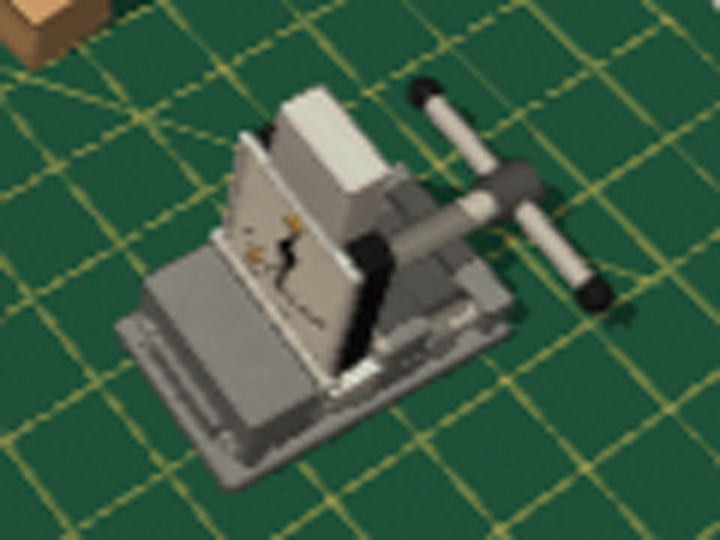

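View pics/c4.png

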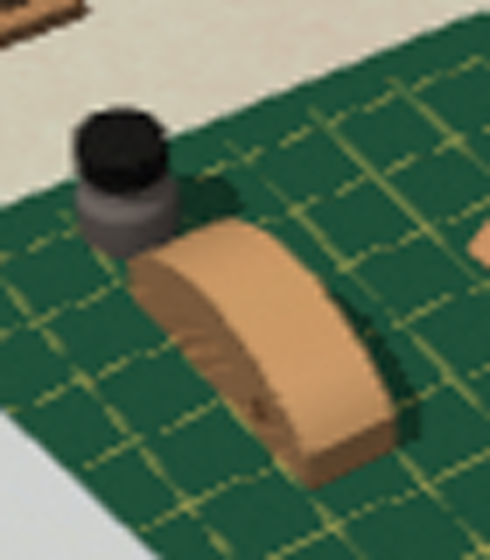

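```bash
python3 - <<'E'
from h import *
c=cams.get_calibration('top'); s=cams.get_calibration('scene')
np.set_printoptions(precision=4,suppress=True)
f=lambda u,v:(220+u/7,180+v/7)
L=onz(c,*f(115,446),.041);Rr=onz(c,*f(360,461),.041);H=onz(c,*f(236,455),.041)
print('bar',L,Rr,H,(L+Rr)/2,np.linalg.norm(L-Rr)); d=L-Rr; yawv=np.arctan2(d[1],d[0])-np.pi/2; print('vise yaw',yawv)
bm=(L+Rr)/2
vx=np.array([np.cos(yawv),np.sin(yawv),0]); vo=bm+.105*vx; print('vise origin',vo)
# head top from top view: corners crop
for p in [(163,203),(262,207),(262,245),(163,243)]: print('head',onz(c,*f(*p),.161))
g=lambda u,v:(330+u/6,210+v/6)
for p in [(283,105),(322,88),(388,172),(347,192)]: print('head scene',onz(s,*g(*p),.161))
for p in [(425,90),(597,293),(512,185)]: print('bar scene',onz(s,*g(*p),.041))
k=lambda u,v:(370+u/8,190+v/8)
C=[onz(c,*k(*p),.024) for p in [(122,212),(127,328),(492,318),(490,207)]]
print('stud',np.array(C),np.mean(C,0))
l=(C[0]+C[1]-C[2]-C[3])/2; print(np.linalg.norm(l),'yaw',np.arctan2(l[1],l[0])-np.pi/2)
m=lambda u,v:(250+u/7,90+v/7)
for p in [(305,452),(395,413)]: print('stud scene left end top',onz(s,*m(*p),.024))
for p in [(315,488),(395,445)]: print('stud scene left end bot',onz(s,*m(*p),.003))
print('stud far end', onz(s,*m(130,262),.024))
print('jar', onz(c,*k(610,258),.058),onz(s,*m(122,150),.058))
E
```

```text
bar [0.4511 0.2549 0.041 ] [0.4427 0.1419 0.041 ] [0.4462 0.1991 0.041 ] [0.4469 0.1984 0.041 ] 0.11325802144344052
vise yaw -0.0740724418335208
vise origin [0.5516 0.1906 0.041 ]
head [0.5599 0.208  0.161 ]
head [0.5577 0.1667 0.161 ]
head [0.5418 0.1668 0.161 ]
head [0.5432 0.208  0.161 ]
head scene [0.5604 0.171  0.161 ]
head scene [0.5441 0.1732 0.161 ]
head scene [0.5477 0.2134 0.161 ]
head scene [0.5649 0.2116 0.161 ]
bar scene [0.443  0.1456 0.041 ]
bar scene [0.4509 0.2568 0.041 ]
bar scene [0.4446 0.2009 0.041 ]
stud [[ 0.5327 -0.2315  0.024 ]
 [ 0.485  -0.2325  0.024 ]
 [ 0.4871 -0.383   0.024 ]
 [ 0.5328 -0.3835  0.024 ]] [ 0.5094 -0.3076  0.024 ]
0.15129693593288776 yaw 0.007419576952294227
stud scene left end top [ 0.5309 -0.2313  0.024 ]
stud scene left end top [ 0.4863 -0.2297  0.024 ]
stud scene left end bot [ 0.5288 -0.2285  0.003 ]
stud scene left end bot [ 0.4859 -0.231   0.003 ]
stud far end [ 0.534  -0.3774  0.024 ]
jar [ 0.5118 -0.4206  0.058 ] [ 0.5161 -0.4098  0.058 ]
```

```bash
cat >> h.py <<'E'
def plan(pos,yaw=None,tilt=0.0,cmdpos=None):
    """tool-frame turn & shift (mm) to TCP pos with tool x at yaw, tilted by tilt about tool x"""
    s=monitor.observe(); R0=rot(s['tool_rot']); p0=s['position'] if cmdpos is None else np.array(cmdpos)
    Rt=R0 if yaw is None else rot([-np.pi/2,0,yaw])@R.from_rotvec([tilt,0,0]).as_matrix()
    rv=R.from_matrix(R0.T@Rt).as_rotvec(); t=R0.T@(np.array(pos)-p0)*1000
    print('turn',np.round(rv,4),'shift',np.round(t,1)); return rv,t
E
python3 - <<'E'
from h import *
plan([.53,-.25,.25],-.074)
plan([.449,.228,.20],-.074)
E
```

```text
turn [-5.000e-04 -1.209e+00 -8.000e-04] shift [-234.6   -8.   437.2]
turn [-5.000e-04 -1.209e+00 -8.000e-04] shift [-715.9   42.4  495.2]
```

Emit:
send_rows(series="0 -1.209 0 -235 -8 437 0.4;0 -1.209 0 -235 -8 437 0.4;0 -1.209 0 -235 -8 437 0.4;0 -1.209 0 -235 -8 437 0.4;0 -1.209 0 -235 -8 437 0.4;0 -1.209 0 -235 -8 437 0.4;0 -1.209 0 -235 -8 437 0.4;0 -1.209 0 -235 -8 437 0.4;0 -1.209 0 -235 -8 437 0.4;0 -1.209 0 -235 -8 437 0.4;0 -1.209 0 -235 -8 437 0.4;0 -1.209 0 -235 -8 437 0.4;0 -1.209 0 -716 42 495 0.4;0 -1.209 0 -716 42 495 0.4;0 -1.209 0 -716 42 495 0.4;0 -1.209 0 -716 42 495 0.4;0 -1.209 0 -716 42 495 0.4;0 -1.209 0 -716 42 495 0.4;0 -1.209 0 -716 42 495 0.4;0 -1.209 0 -716 42 495 0.4")

```text
clock: 1.82
position: [0.4736, 0.0786, 0.216]
tool_rot: [-1.571, -0.0, -0.074]
force: [1.1, 0.2, -0.1]
grip_width: 0.0345
```

```bash
python3 - <<'E'
from h import *
s=monitor.observe();print(s['clock'],s['qpos'],s['position'],s['tool_rot'],s['grip_width'])
plan([.449,.228,.12],-.074)
E
```

```text
1.8167 [ 0.13643586  0.36657288 -0.53310206  1.97923935  0.24342355  0.857788
 -0.60250696] [0.4735564  0.07863176 0.21595403] [-1.57091632e+00 -1.29856331e-04 -7.43904828e-02] 0.03447832366123269
turn [ 0.0001 -0.0004  0.0001] shift [-35.6  95.9 147.1]
```

Emit:
send_rows(series="0 0 0 -36 96 147 0.4;0 0 0 -36 96 147 0.4;0 0 0 -36 96 147 0.4;0 0 0 -36 96 147 0.4;0 0 0 -36 96 147 0.4;0 0 0 -36 96 147 0.4;0 0 0 -36 96 147 0.4")

```text
clock: 2.4
position: [0.4489, 0.2264, 0.1197]
tool_rot: [-1.571, 0.001, -0.073]
force: [-0.6, -1.0, 1.5]
grip_width: 0.0341
```

```bash
python3 - <<'E'
from h import *
c=cams.get_calibration('wrist');cv2.imwrite('pics/w1.png',cams.grab_frame('wrist')[:,:,::-1])
s=monitor.observe();print(s['clock'],s['position'],s['tool_rot'])
print(c['origin'],c['attitude'])
for P in [[.4511,.2549,.041],[.4462,.1991,.041],[.449,.228,.042]]: print(proj(c,P))
E
```

```text
2.45 [0.44949525 0.22556443 0.12018954] [-1.57137060e+00  1.25088825e-04 -7.43285160e-02]
[0.45383123 0.29486202 0.25162059] [ 2.86150368e+00  1.28594679e-03 -7.20984886e-02]
[318.81091452 173.34247546]
[317.43832021 257.75327457]
[318.53900483 215.96618433]
```

View pics/w1.png

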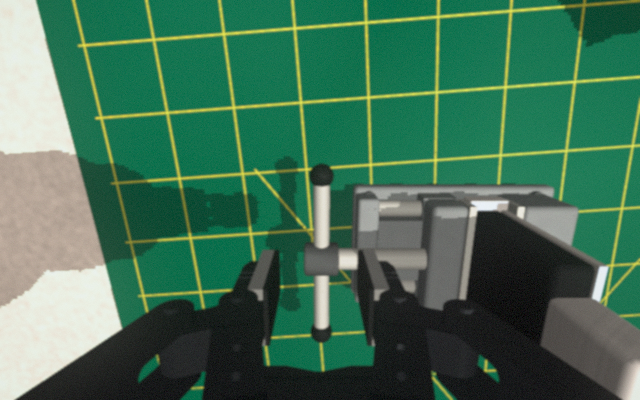

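Emit:
send_rows(series="0 0 0 1 38 2 0.4;0 0 0 1 70 2 0.4;0 0 0 1 78 2 0.4;0 0 0 1 78 2 0.4;0 0 0 1 78 2 0;0 0 0 1 78 2 0;0 0 0 1 78 2 0;0 0 0 1 78 2 0;0 0 0 1 78 2 0", force=30)

```text
clock: 3.2
position: [0.4509, 0.2282, 0.0438]
tool_rot: [-1.57, -0.001, -0.074]
force: [-4.3, -1.5, 6.6]
grip_width: 0.0089
```

```bash
python3 - <<'E'
from h import *
cv2.imwrite('pics/w2.png',cams.grab_frame('wrist')[:,:,::-1])
s=monitor.observe();print(s['clock'],s['position'],s['tool_rot'],s['grip_width'],s['force'])
E
```

```text
3.25 [0.45085734 0.22820426 0.04384342] [-1.57018871e+00 -1.43642375e-03 -7.43670129e-02] 0.00829967171896753 [-4.29468534 -0.78201992  6.57843111]
```

View pics/w2.png

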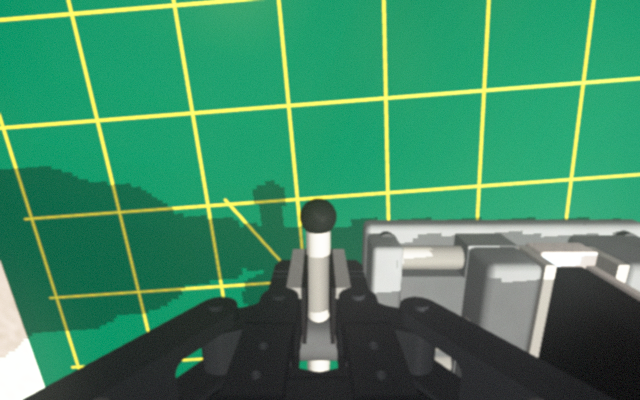

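Emit:
send_rows(series="0 0 0 -5 0 0 0;0 0 0 -10 0 0 0;0 0 0 -15 0 0 0;0 0 0 -20 0 0 0;0 0 0 -25 0 0 0;0 0 0 -30 0 0 0;0 0 0 -34 0 0 0;0 0 0 -36 0 0 0;0 0 0 -36 0 0 0;0 0 0 -36 0 0 0")

```text
clock: 4.08
position: [0.4151, 0.2308, 0.0437]
tool_rot: [-1.57, -0.002, -0.074]
force: [-1.4, -4.1, 17.4]
grip_width: 0.0083
```

```bash
python3 - <<'E'
from h import *
cv2.imwrite('pics/w3.png',cams.grab_frame('wrist')[:,:,::-1])
a=cams.grab_frame('scene')[:,:,::-1]; crop(a,'pics/s3.png',330,190,450,300,6)
s=monitor.observe();print(s['clock'],s['position'],s['tool_rot'],s['grip_width'],s['force'])
E
```

```text
4.1833 [0.41513994 0.23081976 0.04372908] [-1.57024183 -0.00214315 -0.07445867] 0.008315565211222021 [-1.86774381 -3.05908053 17.42785625]
```

View pics/s3.png

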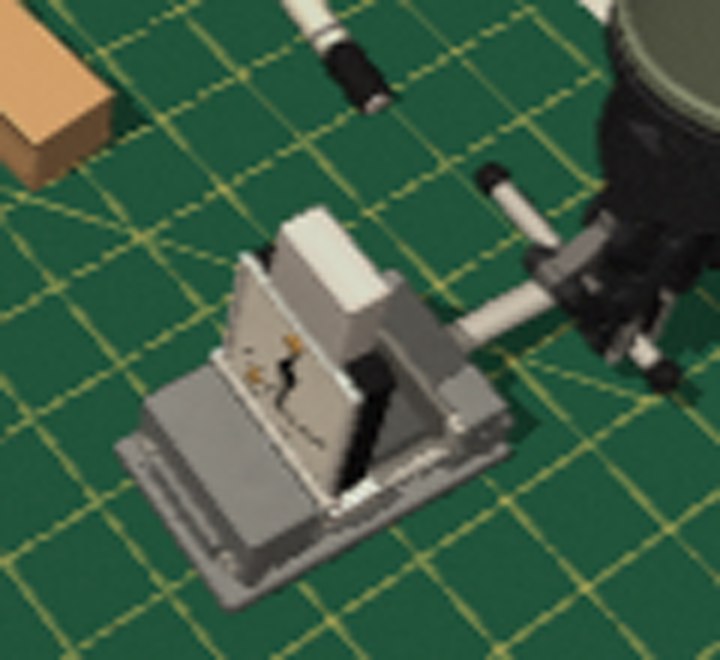

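View pics/w3.png

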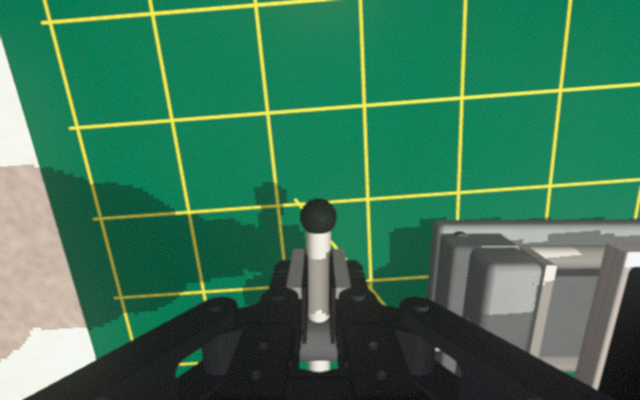

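Emit:
send_rows(series="0 0 0 0 0 0 0.4;0 0 0 0 0 0 0.4;0 0 0 0 0 0 0.4;0 0 0 0 -40 0 0.4;0 0 0 0 -80 0 0.5;0 0 0 0 -120 0 0.6;0 0 0 0 -160 0 0.6;0 0 0 0 -196 0 0.6;0 0 0 41 -196 -10 0.6;0 0 0 80 -196 -18 0.6;0 0 0 120 -196 -26 0.6;0 0 0 139 -196 -30 0.6;0 0 0 139 -196 -30 0.6;0 0 0 139 -196 -30 0.6")

```text
clock: 5.35
position: [0.5512, 0.1902, 0.2377]
tool_rot: [-1.571, 0.001, -0.075]
force: [0.5, -0.2, -0.3]
grip_width: 0.0511
```

```bash
python3 - <<'E'
from h import *
np.set_printoptions(precision=4,suppress=True)
c=cams.get_calibration('wrist');cv2.imwrite('pics/w4.png',cams.grab_frame('wrist')[:,:,::-1])
s=monitor.observe();print(s['clock'],s['position'],s['tool_rot'],s['grip_width'],s['force'])
Rv=rot([0,0,-.074]);o=np.array([.552,.191,.029])
for x in(-.01,.01):
  for y in (-.022,.022): print(proj(c,o+Rv@[x,y,.132]))
# mark angle from scene0
sc=cams.get_calibration('scene'); g=lambda u,v:(330+u/6,190+v/6)
for n,p in dict(pivot=(292,342),mark=(252,377),tipend=(275,405)).items():
  oo,d=ray(sc,*g(*p)); n_=Rv@[1,0,0]; t=((o+.010*n_-oo)@n_)/(d@n_); q=Rv.T@(oo+t*d-o); print(n,q)
  print(np.arctan2(-q[1],.079-q[2]))
E
```

```text
5.4 [0.5504 0.1909 0.238 ] [-1.5706  0.0008 -0.0738] 0.05103451785481941 [-1.4775  1.2873 -0.3083]
[304.267  250.2298]
[303.4276 183.3829]
[335.3112 250.2225]
[336.2377 183.3675]
pivot [ 0.01   -0.0015  0.0765]
0.5409717866986113
mark [ 0.01   -0.0177  0.0257]
0.3207607481767974
tipend [ 0.01   -0.0023  0.0273]
0.04467826766448906
```

View pics/w4.png

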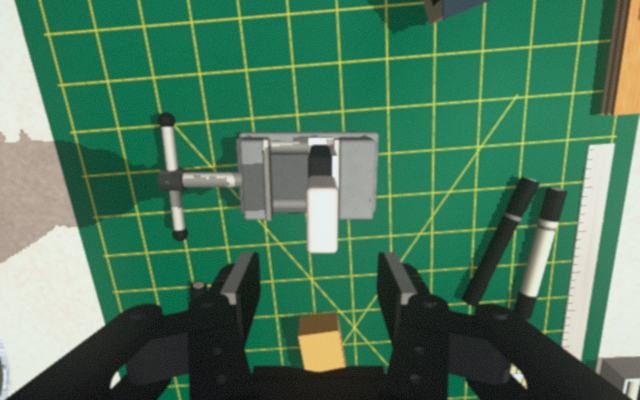

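Emit:
send_rows(series="0 0 0 2 30 0 0.6;0 0 0 2 60 0 0.6;0 0 0 2 90 0 0.6;0 0 0 2 100 0 0.6;0 0 0 2 100 0 0.6;0 0 0 2 100 0 0.3;0 0 0 2 100 0 0;0 0 0 2 100 0 0;0 0 0 2 100 0 0;0 0 0 2 100 0 0", force=60)

```text
clock: 6.23
position: [0.5536, 0.191, 0.1401]
tool_rot: [-1.57, -0.002, -0.074]
force: [-2.7, 0.4, 7.4]
grip_width: 0.0194
```

```bash
python3 - <<'E'
from h import *
c=cams.get_calibration('wrist');cv2.imwrite('pics/w5.png',cams.grab_frame('wrist')[:,:,::-1])
s=monitor.observe();print(s['clock'],s['position'],s['tool_rot'],s['grip_width'],s['force'])
a=cams.grab_frame('scene')[:,:,::-1]; crop(a,'pics/s5.png',330,190,450,300,6)
E
```

```text
6.2833 [0.55359722 0.19097528 0.14007679] [-1.56971121 -0.00231813 -0.07410331] 0.019364300663180255 [-2.31794318  0.56002917  7.9639142 ]
```

View pics/w5.png

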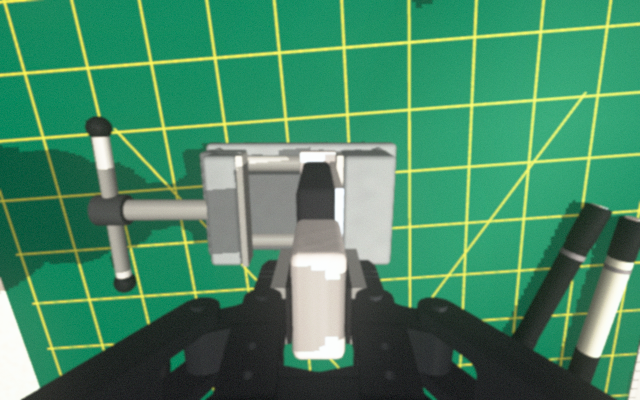

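View pics/s5.png

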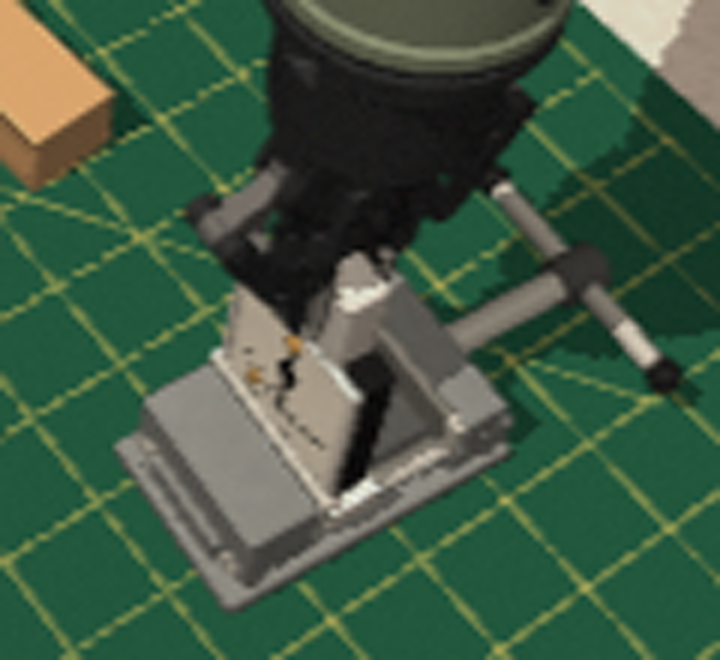

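Emit:
send_rows(series="0 0 0 0 -10 0 0;0 0 0 0 -25 0 0;0 0 0 0 -45 0 0;0 0 0 0 -70 0 0;0 0 0 0 -95 0 0;0 0 0 0 -115 0 0;0 0 0 0 -120 0 0;0 0 0 0 -120 0 0", force=80)

```text
clock: 7.0
position: [0.5535, 0.1907, 0.2603]
tool_rot: [-1.57, -0.003, -0.074]
force: [0.0, -0.1, -2.4]
grip_width: 0.019
```

```bash
python3 - <<'E'
from h import *
s=monitor.observe();print(s['clock'],s['position'],s['tool_rot'],s['grip_width'],s['force'])
a=cams.grab_frame('scene')[:,:,::-1]; crop(a,'pics/s6.png',330,150,450,260,6)
plan([.50,-.05,.27],0)
plan([.509,-.307,.27],0)
E
```

```text
7.0 [0.55349477 0.19069331 0.26025261] [-1.56962058 -0.00309246 -0.07429291] 0.018953288821867673 [ 0.0211789  -0.07226556 -2.42386863]
turn [-0.0002 -0.0743  0.0012] shift [ -35.   -11.5 -243.6]
turn [-0.0002 -0.0743  0.0012] shift [  -7.   -11.5 -499.3]
```

View pics/s6.png

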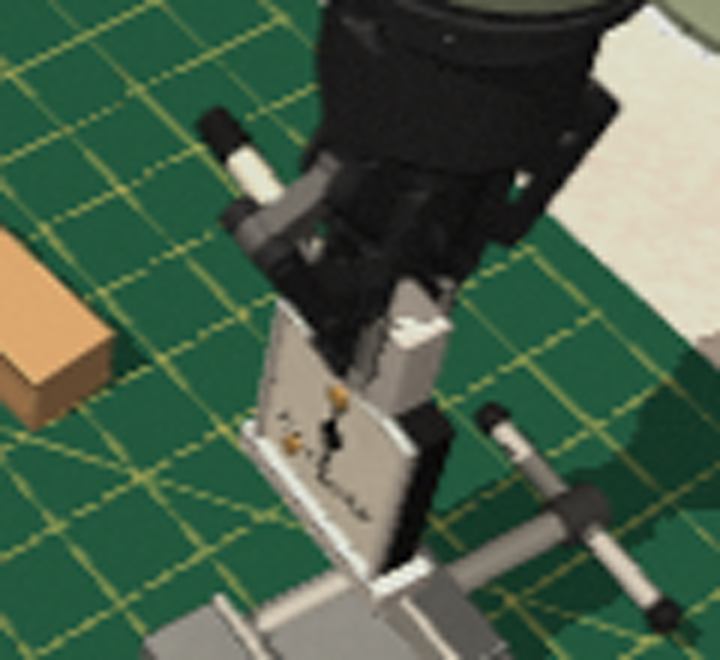

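Emit:
send_rows(series="0 0 0 -1 -5 -10 0;0 -0.01 0 -1 -10 -30 0;0 -0.02 0 -2 -11 -60 0;0 -0.03 0 -3 -11 -95 0;0 -0.04 0 -3 -11 -132 0;0 -0.05 0 -4 -11 -170 0;0 -0.06 0 -4 -11 -208 0;0 -0.074 0 -5 -11 -246 0;0 -0.074 0 -5 -11 -284 0;0 -0.074 0 -5 -11 -322 0;0 -0.074 0 -6 -11 -360 0;0 -0.074 0 -6 -11 -395 0;0 -0.074 0 -6 -11 -428 0;0 -0.074 0 -7 -11 -456 0;0 -0.074 0 -7 -11 -478 0;0 -0.074 0 -7 -11 -492 0;0 -0.074 0 -7 -11 -499 0;0 -0.074 0 -7 -11 -499 0;0 -0.074 0 -7 -11 -499 0")

```text
clock: 8.63
position: [0.5092, -0.3054, 0.2688]
tool_rot: [-1.57, 0.0, 0.001]
force: [0.2, 1.3, -2.5]
grip_width: 0.0191
```

```bash
python3 - <<'E'
from h import *
s=monitor.observe();print(s['clock'],s['qpos'],s['position'],s['tool_rot'],s['grip_width'],s['force'])
a=cams.grab_frame('scene')[:,:,::-1]; cv2.imwrite('pics/s7f.png',a);crop(a,'pics/s7.png',240,50,350,160,6)
b=cams.grab_frame('wrist')[:,:,::-1]; cv2.imwrite('pics/w7.png',b)
E
```

```text
8.6333 [ 0.73519347  0.47123211 -0.41886045  1.63928227  0.21042263  1.07670986
  0.25735446] [ 0.50919432 -0.30544014  0.26876902] [-1.56984718e+00  3.52985536e-04  8.72662003e-04] 0.019071123994851787 [ 0.16462713  1.29699986 -2.52208191]
```

View pics/s7.png

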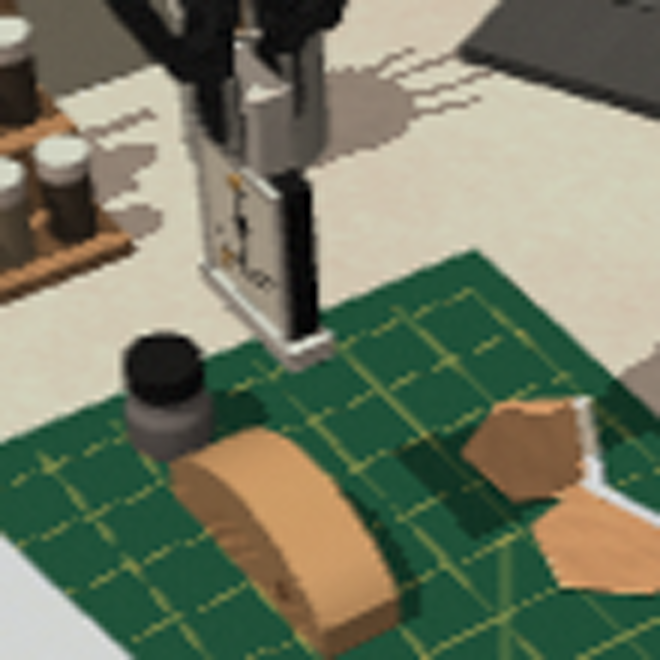

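View pics/w7.png

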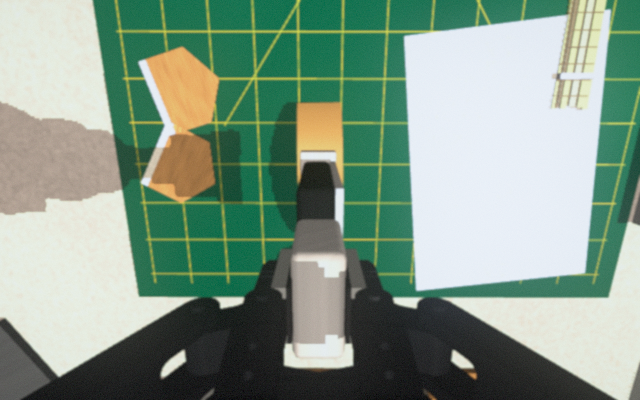

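Emit:
send_rows(series="0 0 0 0 20 0 0;0 0 0 0 45 0 0;0 0 0 0 70 0 0;0 0 0 0 86 0 0;0 0 0 0 94 0 0;0 0 0 0 96 0 0;0 0 0 0 96 0 0;0 0 0 0 96 0 0")

```text
clock: 9.4
position: [0.5097, -0.3065, 0.1742]
tool_rot: [-1.571, -0.001, 0.0]
force: [0.5, 0.0, -1.8]
grip_width: 0.0189
```

```bash
python3 - <<'E'
from h import *
s=monitor.observe();print(s['clock'],s['position'],s['tool_rot'],s['grip_width'],s['force'],s['moment'])
a=cams.grab_frame('scene')[:,:,::-1]; crop(a,'pics/s8.png',240,60,350,170,6)
E
```

```text
9.4 [ 0.5097088  -0.30650506  0.17417783] [-1.57135231e+00 -1.28711904e-03  3.44450595e-04] 0.018904572039855495 [ 0.52285654  0.035365   -1.84192965] [-0.03422627  0.00150703  0.01875961]
```

View pics/s8.png

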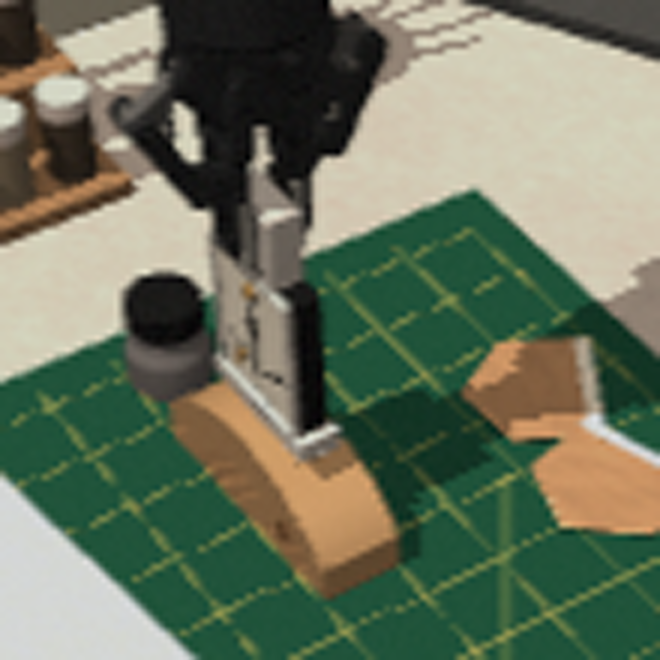

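Emit:
send_rows(series="0 0 0 0 2 0 0;0 0 0 0 4 0 0;0 0 0 0 5 0 0;0 0 0 0 5 0 0")

```text
clock: 9.78
position: [0.5095, -0.3069, 0.169]
tool_rot: [-1.572, -0.001, -0.0]
force: [-2.5, 0.5, 9.8]
grip_width: 0.0191
```

```bash
python3 - <<'E'
import numpy as np
R,h=.1,.111
for a in np.arange(0.02,.35,.02):
  y=-(R+h)*np.sin(a)+R*a*np.cos(a); z=(R+h)*(np.cos(a)-1)+R*a*np.sin(a)
  print(round(a,2),'ty %.1f tz %.1f'%(-z*1e3,y*1e3))
from h import *
s=monitor.observe();print(s['clock'],s['position'],s['tool_rot'],s['force'],s['moment'])
E
```

```text
0.02 ty 0.0 tz -2.2
0.04 ty 0.0 tz -4.4
0.06 ty 0.0 tz -6.7
0.08 ty 0.0 tz -8.9
0.1 ty 0.1 tz -11.1
0.12 ty 0.1 tz -13.3
0.14 ty 0.1 tz -15.6
0.16 ty 0.1 tz -17.8
0.18 ty 0.2 tz -20.1
0.2 ty 0.2 tz -22.3
0.22 ty 0.3 tz -24.6
0.24 ty 0.3 tz -26.8
0.26 ty 0.4 tz -29.1
0.28 ty 0.5 tz -31.4
0.3 ty 0.6 tz -33.7
0.32 ty 0.6 tz -36.0
0.34 ty 0.7 tz -38.3
9.7833 [ 0.50946131 -0.30689102  0.16904659] [-1.57163054e+00 -1.07256240e-03 -2.07682886e-04] [-2.4643843   0.47107199  9.8291685 ] [ 0.27701163  0.6388831  -0.00865184]
```

Emit:
send_rows(series="0.01 0 0 0 0 -1.1 0;0.02 0 0 0 0 -2.2 0;0.04 0 0 0 0 -4.4 0;0.06 0 0 0 0 -6.7 0;0.08 0 0 0 0 -8.9 0;0.1 0 0 0 0.1 -11.1 0;0.1 0 0 0 0.1 -11.1 0")

```text
clock: 10.37
position: [0.5094, -0.3187, 0.169]
tool_rot: [-1.47, -0.001, -0.002]
force: [-1.7, 3.2, 15.5]
grip_width: 0.0188
```

```bash
python3 - <<'E'
from h import *
s=monitor.observe();print(s['clock'],s['position'],s['tool_rot'],s['grip_width'],s['force'],s['moment'])
a=cams.grab_frame('scene')[:,:,::-1]; crop(a,'pics/s9.png',240,60,350,170,6)
E
```

```text
10.3667 [ 0.50941884 -0.31873849  0.16899522] [-1.46995252e+00 -1.41741249e-03 -1.77076697e-03] 0.01884747298079885 [-1.70943281  3.23073724 15.45986658] [1.41239084 0.73472477 0.05478511]
```

View pics/s9.png

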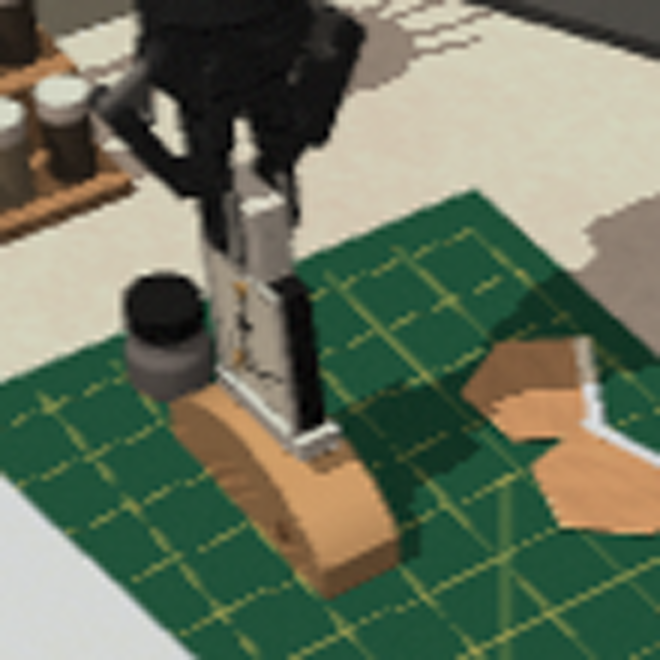

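```bash
python3 - <<'E'
from h import *
a=cams.grab_frame('scene')[:,:,::-1]; cv2.imwrite('pics/s9f.png',a);crop(a,'pics/s10.png',268,96,308,142,13)
E
```

```text
(no output)
```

View pics/s10.png

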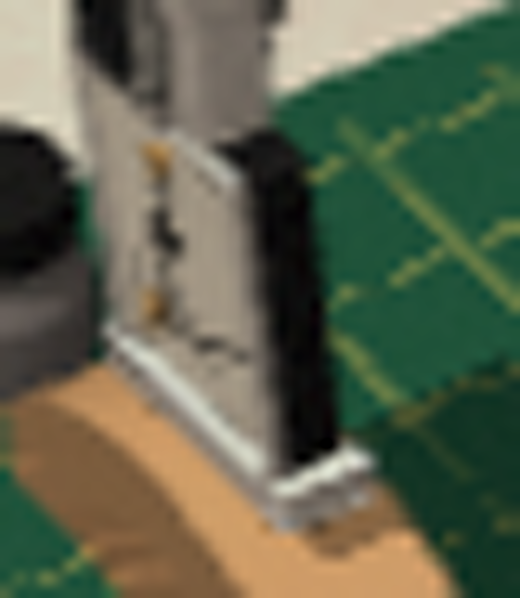

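```bash
cat >> h.py <<'E'
def dial(c,u,v,xp): 
    o,d=ray(c,u,v); return (o+d*(xp-o[0])/d[0])[1:]
def meas(f,xc,pts,dx):
    c=cams.get_calibration('scene')
    return {k:dial(c,*f(*p),xc+dx[k]) for k,p in pts.items()}
E
python3 - <<'E'
from h import *
f=lambda u,v:(268+(u-6)/13,96+(v-6)/13)
m=meas(f,.5094,dict(fl=(108,330),fr=(270,490),et=(243,185),eb=(280,470),pv=(155,152),mk=(155,305)),dict(fl=.012,fr=.012,et=.008,eb=.008,pv=.01,mk=.01))
for k in m: print(k,m[k])
d=m['fr']-m['fl'];print('foot tilt',np.arctan2(d[1],d[0]),np.hypot(*d))
d=m['et']-m['eb'];print('edge tilt',np.arctan2(-d[0],d[1]),np.hypot(*d))
d=m['pv']-m['mk'];print('mark line from vertical',np.arctan2(-d[0],d[1]),np.hypot(*d))
E
```

```text
fl [-0.34593098  0.06749619]
fr [-0.27170538  0.07383266]
et [-0.28047668  0.15331006]
eb [-0.27365126  0.07639299]
pv [-0.31667686  0.1387717 ]
mk [-0.32415034  0.08968885]
foot tilt 0.08516117428179115 0.0744955777718464
edge tilt 0.0885055956258994 0.07721931097798465
mark line from vertical -0.1511019120880946 0.04964855615501384
```

```bash
cat >> h.py <<'E'
def blobs(im,x0,y0,x1,y1,dbg=False):
    """orange blobs in window of full-res or crop image -> list centroids (weighted)"""
    a=im.astype(float); w=a[:,:,2]-a[:,:,0]
    sub=w[y0:y1,x0:x1]; 
    if dbg: print(np.round(sub).astype(int))
    return sub
E
python3 - <<'E'
from h import *
np.set_printoptions(linewidth=250)
im=cv2.imread('pics/scene0.png')
# pivot at 330+292/6=378.7, 210+222/6=247 ; mark 372,252.8
blobs(im,366,240,386,264,True)
im=cv2.imread('pics/s9f.png')
blobs(im,272,102,290,126,True)
E
```

```text
[[ -2  18  12  15  26  29  29  28  28  26  17  17  18  19  18  20  20  21  19  20]
 [  4 -24  15  18  26  29  28  30  29  29  20  17  18  20  20  18  18  19  20  19]
 [-26 -18  12  19  26  28  29  28  30  28  27  19  16  19  19  20  19  20  20  20]
 [-14 -18  13  24  28  29  30  30  29  28  29  26  18  17  18  19  19  20  20  20]
 [ 27   9  13  23  28  28  29  29  29  29  29  28  26  17  16  19  19  19  20  19]
 [ -2  37  26  26  29  29  29  27  30  29  29  30  39  28  17  17  18  20  20  20]
 [-28  15  17  26  29  29  28  28  29  28  30  47  94  78  27  16  17  19  21  20]
 [-18  12  19  27  29  28  29  30  30  30  29  41  58  96  45  20  15  18  20  19]
 [  4  12  24  28  25  18  25  29  28  29  30  29  47  72  43  27  17  14  17  19]
 [ 23  20  23  28  29  29  28  29  30  29  30  24  21  18  27  30  26  17  16  18]
 [ 24  26  28  29  29  25  27  30  29  28  17   0   7  27  28  28  29  21  17  19]
 [ 18  25  24  28  29  42  64  36  28  29  16   1  13  26  30  29  29  27  19  11]
 [ 10  20  26  23  35  54  86  43  29  30  20   8   2  25  29  30  28  29  26  18]
 [ 10  10  21  26  21
[... 1993 characters left out ...]
 30  28  22  13   6   3]
 [  8   8   8  -6  15  24  24  28  22  27  32  30  30  30  23  13   5   1]
 [ 10   9   8  -1  16  23  36  58  33  20  27  30  31  30  22  13   5  -2]
 [ 11  10   7  -1   7  21  35  74  46  20  28  30  29  30  25  15   7   1]
 [  9   6   6  -2   5  19  35  50  35  22  22  29  30  29  26  20  11   1]
 [  8   7   6   4  11  15  22  37  35  22  21  29  30  30  27  20  11  -2]
 [  8   7   7  -6  12  12  11  19  28  29  25  15  13  21  25  20  11   3]
 [  6   7   8  -4  16  18  10  15  20  29  30  26  28  25  16  17  12   4]
 [  7   7  45  78  64  31  18  11  13  21  29  30  26  29  30  22  12   5]
 [ 44  72  87  91  93  69  32  22  14  12  21  27  29  29  29  23  14   4]]
```

```bash
cat >> h.py <<'E'
def cen(im,x0,y0,x1,y1,thr=33):
    a=im.astype(float); w=np.clip(a[y0:y1,x0:x1,2]-a[y0:y1,x0:x1,0]-thr,0,None)
    yy,xx=np.mgrid[y0:y1,x0:x1]; return (w*xx).sum()/w.sum(),(w*yy).sum()/w.sum()
def markline(p,m,o,yaw=0.0,x=.010):
    c=cams.get_calibration('scene'); n=rot([0,0,yaw])[:,0]; e=rot([0,0,yaw])[:,1]; q=[]
    for u in (p,m):
        oo,d=ray(c,*u); P=oo+d*(((np.array(o)+x*n-oo)@n)/(d@n)); q.append([(P-o)@e,P[2]])
    q=np.array(q); d=q[0]-q[1]; return np.arctan2(d[0],d[1]),np.hypot(*d),q
E
python3 - <<'E'
from h import *
im=cv2.imread('pics/scene0.png')
p=cen(im,375,243,383,250);m=cen(im,369,250,376,255);print(p,m,markline(p,m,np.array([.553,.191,.029]),-.074))
im=cv2.imread('pics/s9f.png')
p=cen(im,277,106,283,111);m=cen(im,276,117,282,122);print(p,m,markline(p,m,np.array([.5094,-.307,0]),0))
im=cv2.imread('pics/s7f.png')
np.set_printoptions(linewidth=250)
blobs(im,270,75,290,100,True)
E
```

```text
(np.float64(378.56902356902356), np.float64(246.76767676767676)) (np.float64(371.93888888888887), np.float64(252.04444444444445)) (np.float64(0.32747010357774375), np.float64(0.05117061967326749), array([[-0.00111509,  0.10802752],
       [-0.01757405,  0.05957616]]))
(np.float64(279.6214689265537), np.float64(107.52542372881356)) (np.float64(279.0900900900901), np.float64(119.04504504504504)) (np.float64(0.21047306915073788), np.float64(0.05167072648627713), array([[-0.00884607,  0.13826803],
       [-0.01964125,  0.08773757]]))
[[27 21 18 22 27 30 23 14 10 10 12 19 21 18 15 14 14 16 14 13]
 [26 22 18 22 28 29 29 23 19 15 13 17 20 17 15 15 15 15 15 13]
 [26 26 22 20 27 29 29 30 23 18 16 18 20 18 16 15 16 15 15 13]
 [27 26 24 21 27 29 29 29 28 22 17 19 19 17 16 14 16 11  5  8]
 [29 28 26 19 27 31 30 36 75 76 38 17 19 17 12  7  2  1  2  2]
 [29 29 26 20 26 29 29 38 56 80 41 22 16 14  9  3  1  2  2  0]
 [28 28 26 20 26 29 29 29 43 47 31 30 23 17 14  8  4  3  2  1]
 [24 26 26 21 24 28 29 30 30 18 15 26 30 23 17 14  8  4  1  1]
 [26 26 26 22 24 28 28 29 29 18 24 29 29 29 23 19 13  4  0  
[... 311 characters left out ...]
 2  1]
 [27 26 28 25 19 27 29 29 29 25 14 26 29 29 29 23 18  8  2 -1]
 [26 27 26 27 20 27 29 24 27 31 21 27 29 30 29 24 17  9 -1  1]
 [26 28 28 28 21 24 36 41 30 29 18 26 29 29 29 26 20 10  1  3]
 [29 30 29 27 21 25 34 63 57 28 13 26 29 28 29 26 18 10  4 -1]
 [30 30 29 19 16 21 34 55 40 22 11 26 29 30 30 25 19 11  3  3]
 [30 28 28 20 11 14 26 37 35 31 19 25 29 29 30 27 20 10  1  0]
 [26 28 29 25 18 13 15 26 31 30 20 22 18 22 29 29 20 13  4  1]
 [29 30 28 26 22 19 13 16 24 29 30 22 22 22 15 23 21 12  5  3]
 [28 27 27 30 26 22 19 12 14 23 29 30 25 15 26 21 18 14  3 -3]
 [28 27 29 31 32 26 21 18 13 12 24 29 30 30 25 27 22 12  5 -1]
 [26 27 30 30 30 30 25 21 19 12 12 24 29 29 30 30 21 15  7  1]]
```

```bash
cat >> h.py <<'E'
def roll(a0,a1,n,lift=0.0,h=.111,Rr=.1):
    P=lambda a:np.array([-(Rr+h)*np.sin(a)+Rr*a*np.cos(a),(Rr+h)*(np.cos(a)-1)+Rr*a*np.sin(a)])
    out=[]
    for i in range(1,n+1):
        a=a0+(a1-a0)*i/n; d=(P(a)-P(a0))*1000; d[1]+=lift*i/n
        # tool axes at tilt a0: z_t=(cos,sin) in (y,z); y_t=(sin,-cos)
        tz=d[0]*np.cos(a0)+d[1]*np.sin(a0); ty=d[0]*np.sin(a0)-d[1]*np.cos(a0)
        out.append('%.3f 0 0 0 %.1f %.1f 0'%(a-a0,ty,tz))
    print(';'.join(out))
E
python3 - <<'E'
from h import *
im=cv2.imread('pics/s7f.png')
p=cen(im,276,78,282,83);m=cen(im,275,90,281,95);print(p,m,markline(p,m,np.array([.5094,-.307,0]),0))
roll(.1,.2,6)
E
```

```text
(np.float64(278.61), np.float64(79.655)) (np.float64(277.27450980392155), np.float64(92.30392156862744)) (np.float64(0.2939744908591112), np.float64(0.05231968806280674), array([[ 0.00094035,  0.23784668],
       [-0.01421972,  0.18777152]]))
0.017 0 0 0 -0.2 -1.9 0;0.033 0 0 0 -0.3 -3.7 0;0.050 0 0 0 -0.5 -5.6 0;0.067 0 0 0 -0.6 -7.4 0;0.083 0 0 0 -0.8 -9.3 0;0.100 0 0 0 -0.9 -11.2 0
```

Emit:
send_rows(series="0.017 0 0 0 -0.2 -1.9 0;0.033 0 0 0 -0.3 -3.7 0;0.05 0 0 0 -0.5 -5.6 0;0.067 0 0 0 -0.7 -7.4 0;0.083 0 0 0 -0.9 -9.3 0;0.1 0 0 0 -1 -11.2 0;0.1 0 0 0 -1 -11.2 0")

```text
clock: 11.05
position: [0.5094, -0.3298, 0.1688]
tool_rot: [-1.37, -0.001, -0.001]
force: [-1.0, 3.6, 12.4]
grip_width: 0.0188
```

```bash
python3 - <<'E'
from h import *
s=monitor.observe();print(s['clock'],s['position'],s['tool_rot'],s['grip_width'],s['force'],s['moment'])
roll(.2,.31,7,lift=.3)
E
```

```text
11.05 [ 0.50942974 -0.32982382  0.16879884] [-1.37006288e+00 -1.26989592e-03 -1.47458126e-03] 0.018831380389500166 [-0.99120298  3.60282845 12.43713511] [1.15100108 0.56520179 0.11053922]
0.016 0 0 0 -0.4 -1.7 0;0.031 0 0 0 -0.7 -3.5 0;0.047 0 0 0 -1.1 -5.2 0;0.063 0 0 0 -1.4 -7.0 0;0.079 0 0 0 -1.7 -8.7 0;0.094 0 0 0 -2.1 -10.5 0;0.110 0 0 0 -2.4 -12.3 0
```

Force steady; continue to 0.31.

Emit:
send_rows(series="0.016 0 0 0 -0.4 -1.7 0;0.031 0 0 0 -0.7 -3.5 0;0.047 0 0 0 -1 -5.2 0;0.063 0 0 0 -1.3 -7 0;0.079 0 0 0 -1.6 -8.7 0;0.094 0 0 0 -1.9 -10.5 0;0.11 0 0 0 -2.2 -12.3 0;0.11 0 0 0 -2.2 -12.3 0;0.11 0 0 0 -2.2 -12.3 0;0.11 0 0 0 -2.2 -12.3 0;0.11 0 0 0 -2.2 -12.3 0;0.11 0 0 0 -2.2 -12.3 0;0.11 0 0 0 -2.2 -12.3 0;0.11 0 0 0 -2.2 -12.3 0;0.11 0 0 0 -2.2 -12.3 0;0.11 0 0 0 -2.2 -12.3 0;0.11 0 0 0 -2.2 -12.3 0;0.11 0 0 0 -2.2 -12.3 0;0.11 0 0 0 -2.2 -12.3 0;0.11 0 0 0 -2.2 -12.3 0")

```text
clock: 12.72
position: [0.5095, -0.3421, 0.1682]
tool_rot: [-1.262, -0.001, -0.001]
force: [1.0, -1.4, 5.6]
grip_width: 0.0192
```

```bash
python3 - <<'E'
from h import *
np.set_printoptions(linewidth=250)
s=monitor.observe();print(s['clock'],s['position'],s['tool_rot'],s['grip_width'],s['force'],s['moment'])
a=cams.grab_frame('scene')[:,:,::-1].copy(); cv2.imwrite('pics/s11f.png',a);crop(a,'pics/s11.png',262,92,312,142,12)
blobs(a,266,102,290,128,True)
b=cams.grab_frame('top')[:,:,::-1]; crop(b,'pics/t11.png',350,180,470,260,6)
E
```

```text
12.7167 [ 0.50947952 -0.34213336  0.16822265] [-1.26190103e+00 -1.28931680e-03 -5.67942513e-04] 0.019178422472105737 [ 0.97434628 -1.38833183  5.6001521 ] [-0.54344884 -0.05831795  0.03685102]
[[ 31  31  33  30  29  23  24  29  30  29  25  23  23  23  18   7   1   2   3   0   2  13  27  32]
 [ 30  32  30  29  27  25  25  28  30  29  40  35  23  22  22  15   6   2   1   2   1   8   0   0]
 [ 29  29  30  28  27  25  23  28  30  38  74  74  38  28  23  16  13   7   0   1   0   2 -22 -26]
 [ 15  15  17  19  25  28  23  26  28  30  47  61  33  29  22  21  21  11   1   2   2   2 -15 -26]
 [  1   4   4   1   2  13  22  25  29  29  32  23  27  30  30  27  23  13   1   3   1   0  -9 -24]
 [  2   3   4   2   3   3  10  19  28  30  30  19  27  29  29  26  23  14   5   3   3   2  -9 -22]
 [  2   2   2   3   2   2  10  19  26  29  28  20  25  28  30  30  25  15   7   0   2   2  -1 -22]
 [  2   3   4   1   2   2   2  19  26  29  25  15  24  29  29  30  25  15   7   0   3  -2   2 -23]
 [  3   2   2   4   2   5   0  14  24  29  21   9  14  26  29  30  27  22  13   2   0   1   0  -9]
 [  3   1   2   
[... 967 characters left out ...]
0   1]
 [ 12  13  12  11  11   9   8   6   6  -3  17  24  28  31  29  29  25  18  26  25  16   7  -1  -1]
 [  9   9   9   9   8   8   8   6   6   3  20  24  23  28  31  29  30  30  30  26  19   9   2   2]
 [  9   9   8   8   8   8   7   7   7  -4  17  22  23  24  27  29  31  29  30  26  23  13   0   1]
 [ 10   8  10   8   7   8   8   7  45  77  39  21  19  21  23  21  25  29  30  28  24  16   7   3]
 [ 10  10  10   8   7  35  44  72  87  91  67  29  21  23  21  16  15  25  29  30  23  15   5   0]
 [  6   8   8  32  55  68  85  91  92  93  95  80  49  27  21  20  16  21  20  25  26  19  10   2]
 [-14 -26  46  62  63  63  68  82  93  98  98  99 101  72  31  22  21  20  16  16  20  22  14   1]]
```

View pics/s11.png

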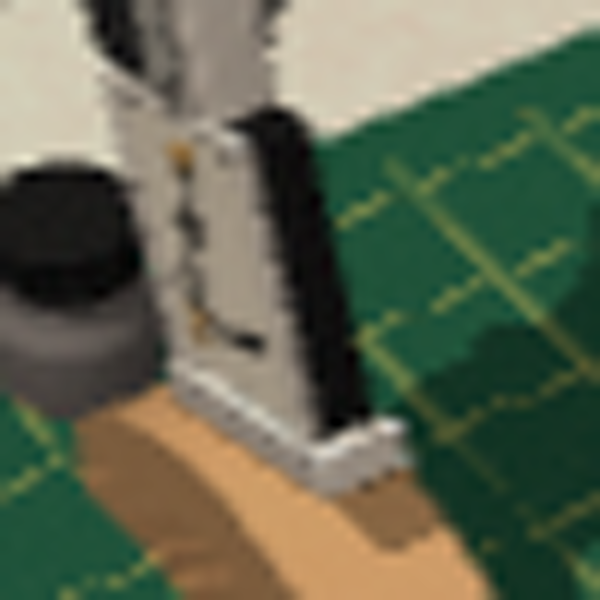

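View pics/t11.png

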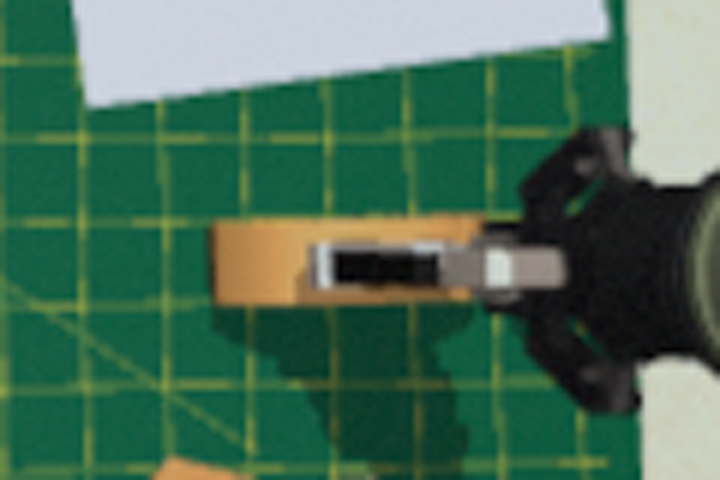

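```bash
python3 - <<'E'
from h import *
a=cv2.imread('pics/s11f.png')
p=cen(a,275,103,279,107);m=cen(a,276,116,281,122);print(p,m,markline(p,m,np.array([.5095,-.307,0]),0))
g=a.astype(int).sum(2)
print(g[104:124,272:284])
c=cams.get_calibration('scene')
f=lambda u,v:(262+(u-5.5)/12,92+(v-5.5)/12)
me={k:dial(c,*f(*q),.5095+x) for k,q,x in [('fl',(172,378),.012),('fr',(318,462),.012),('et',(248,138),.008),('eb',(322,435),.008)]}
d=me['fr']-me['fl'];print('foot',np.arctan2(d[1],d[0]),np.hypot(*d)); d=me['et']-me['eb'];print('edge',np.arctan2(-d[0],d[1]),np.hypot(*d))
# expected plumb tip pixel
o,dd=ray(c,*p); P=o+dd*((.5195-o[0])/dd[0]); print('plumb px',proj(c,P-[0,0,.05]), 'per 0.05rad',proj(c,P+[0,.0025,-.05]))
E
```

```text
(np.float64(276.53146853146853), np.float64(104.23076923076923)) (np.float64(277.9861111111111), np.float64(118.68055555555556)) (np.float64(0.0049851286546074795), np.float64(0.054280491363724814), array([[-0.02629646,  0.13854093],
       [-0.02656706,  0.08426112]]))
[[435 435 441 406 348 327 409 424 375 430 323 133]
 [467 425 438 442 322 247 395 437 329 369 341 178]
 [420 435 440 437 342 188 379 433 439 421 413 233]
 [204 317 414 439 438 316 396 434 433 419 413 262]
 [196 374 429 437 438 317 397 438 432 436 417 296]
 [ 72 346 421 441 371 219 386 440 434 438 414 288]
 [ 80 274 398 436 317 144 223 401 445 441 427 414]
 [ 59 175 336 424 442 257 211 398 444 438 424 414]
 [ 32 102 354 432 445 319 239 396 443 444 429 414]
 [ 19  48 337 422 439 314 398 442 446 442 438 413]
 [ 22  62 292 402 375 282 317 419 443 445 441 423]
 [ 51 127 243 343 355 344 274 400 443 445 444 424]
 [143 158 202 365 434 323 245 396 444 446 446 430]
 [167 173 162 345 422 364 220 388 441 443 443 440]
 [185 187 165 229 384 405 317 247 396 442 439 439]
 [227 190 149 218 372 399 290 314 275 319 341 412]
 [205 168 144 162 349 432 338 349 348 222  88 129]
 [158 150 141 115 335 415 434 440 437 437 373 281]
 [152 149 134 181 436 497 421 426 433 437 436 444]
 [156 147 139 164 341 442 559 571 502 446 431 437]]
foot 0.358248492244241 0.08067200225819
edge 0.3294965239158138 0.07742192586860382
plumb px [277.91726565 117.62584631] per 0.05rad [278.33832944 118.08469421]
```

```bash
python3 - <<'E'
from h import *
def f(im,win,x0,y0):
    u,v=cen(im,*win); return x0+(u-2.5)/6,y0+(v-2.5)/6
im=cv2.imread('pics/s6.png'); 
p=f(im,(320,378,358,416),330,150);m=f(im,(272,425,310,460),330,150)
print(p,m,markline(p,m,np.array([.5535,.1907,.149]),-.074))
im=cv2.imread('pics/s3.png')
p=f(im,(275,325,312,360),330,190);m=f(im,(235,358,270,395),330,190)
print(p,m,markline(p,m,np.array([.5535,.1907,.03]),-.074))
im=cv2.imread('pics/s8.png')
p=f(im,(230,270,265,305),240,60);m=f(im,(225,335,258,368),240,60)
print(p,m,markline(p,m,np.array([.5097,-.3065,.03]),0))
for i in range(4):
    a=cams.grab_frame('scene')[:,:,::-1].copy()
    p=cen(a,275,103,279,107);m=cen(a,276,116,281,122);print(markline(p,m,np.array([.5095,-.307,0]),0)[0])
s=monitor.observe();print(s['clock'],s['force'],s['position'],s['qd'])
E
```

```text
(np.float64(386.00583116695555), np.float64(215.43100989312535)) (np.float64(378.26296659623705), np.float64(223.42330717375995)) (np.float64(0.3161382685036081), np.float64(0.051447699552085224), array([[-0.00096289,  0.22951637],
       [-0.0169579 ,  0.18061826]]))
(np.float64(378.55604013454195), np.float64(246.72772361894988)) (np.float64(371.93751179022826), np.float64(252.055484814186)) (np.float64(0.3254088943355517), np.float64(0.05118466213975365), array([[-0.00043293,  0.10925715],
       [-0.01679648,  0.06075865]]))
(np.float64(280.8328653938713), np.float64(107.87385689074281)) (np.float64(279.61355421686744), np.float64(118.54864457831326)) (np.float64(0.2823094585328057), np.float64(0.05165196182506704), array([[-0.00136426,  0.14252842],
       [-0.01575318,  0.09292112]]))
0.008821054161771126
0.008766898427433738
0.010291754200735422
0.007914385042240478
13.0167 [-0.09188748 -1.89245838  5.43517188] [ 0.50947123 -0.3421521   0.16819928] [-0.00038981 -0.00116689 -0.00035557 -0.00125075  0.00133966 -0.0001938
 -0.00032772]
```

Emit:
send_rows(series="0 0 0 0 0 0 0;0 0 0 0 0 0 0;0 0 0 0 0 0 0;0 0 0 0 0 0 0;0 0 0 0 0 0 0;0 0 0 0 0 0 0;0 0 0 0 0 0 0;0 0 0 0 0 0 0;0 0 0 0 0 0 0;0 0 0 0 0 0 0;0 0 0 0 0 0 0;0 0 0 0 0 0 0")

```text
clock: 14.02
position: [0.5095, -0.3422, 0.1682]
tool_rot: [-1.262, -0.001, -0.001]
force: [-0.2, -1.5, 5.7]
grip_width: 0.0192
```

```bash
python3 - <<'E'
from h import *
s=monitor.observe();print(s['clock'],s['force'],s['position'],s['tool_rot'],s['grip_width'])
a=cams.grab_frame('scene')[:,:,::-1].copy()
p=cen(a,275,103,279,107);m=cen(a,276,116,281,122);print(markline(p,m,np.array([.5095,-.307,0]),0)[0])
print(bot.job_done())
E
```

```text
14.0167 [-0.21511716 -1.49757906  5.69298209] [ 0.50946787 -0.34215363  0.16822985] [-1.26193552e+00 -1.27492555e-03 -6.15709627e-04] 0.019181647253601154
0.011159991543277029
the job is handed in; nothing more can be done
None
```

I handed the job in at about 14 s. The gauge was held on the arched block with the pointer on the mark, as far as the pictures can show; the interface gives no verdict.

I pulled the vise jaw open by about 36 mm with the gauge still standing in it. I then gripped the head at 80 N, lifted the gauge out and set it level on the crown. From there I rolled it along the arch to 0.31 rad.

**Last checks**
- **Pointer and mark:** the brass mark lay about 0.01 rad off plumb below the pivot, against a limit of 0.055 rad.
- **Contact and grip:** the force between foot and block was about 8 N. The grip width was steady at 19.2 mm, and the arm was still.
- **Block:** in the top picture its end had not moved, within a pixel.

**Where the checks disagreed**
- Readings of the mark's angle from the different pictures ranged from 0.28 to 0.33 rad, because one pixel is about 3 mm at that distance. I relied on their mean of about 0.31 and on the direct check at the final pose.
- A rougher reading of the gauge's tilt from its edges gave 0.33 to 0.36 rad, higher than the tool's 0.31. I took that as measuring error.
- I did not check each bystander for movement; nothing I saw in the pictures suggested any had been touched.

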